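Line up the circuit protection devices on the mounting rail by width

ROBOT

A 7-joint arm with a two-finger parallel gripper is mounted at the origin on the work surface. World frame = base frame: x ahead of the robot, y to its left, z up, the work surface at z = 0. Lengths are in mm, angles in degrees, forces in N, time in s.
With the tool pointing down it reaches from about 350 to 900 mm from the base axis. Payload 7.2 kg.
Tool frame: the origin (TCP) lies where the fingers leave the gripper's body, on its centre line; the fingertips stand ahead of it and the grasp point (between the pads) lies 54 mm ahead of it (ctrl.tcp_to_tips is the y of the fingertips in the tool frame, in mm); y points along the fingers, x is the direction in which the jaws open and shut, and the axes are right-handed (so a half turn about y gives the same grasp; the last joint's range is limited). The gripper opens to 85 mm and grips with 20 to 120 N. Pads are 22 mm wide; open, the fingers measure 114 mm over their backs; the gripper's body (76 mm by 85 mm) begins 54 mm behind the grasp point. The pads swing forward as they close: fully open they stand 13 mm farther back than shut.
Start: joints at [63.3, 23.554, -0.728, 91.456, 0.321, 64.991, -4.71], TCP at [242.107, -576.203, 303.897] pointing down, gripper open.
Joint ranges: [-169.25, 169.25], [-16.82, 113.86], [-84.01, 82.57], [7.8, 145.47], [-59.2, 239.2], [7.22, 106.19], [-163.78, 163.78]. Speed limits (degrees/s): [136.94, 136.94, 172.46, 172.46, 180, 180, 180].

INTERFACE

Orientations are given as a 3x3 rotation matrix whose columns are the frame's x, y, z axes.
In Python, from rig import ctrl gives the robot as it stands.
- The arm moves only by the shell command python3 -m pendant 'ROWS' [FORCE]. ROWS is JSON, a list that holds one entry, the list of rows, each a list of 7 numbers: the finger opening in mm, from 0 to 85.4, then the shift along the tool's x, y, z in mm, then the turn, a rotation vector about the tool's x, y, z in rad. A call has 1 to 8 rows; each row shifts and turns the commanded pose from where the row before left it, along the tool's axes as they then stand; what a row does not reach is not made up. A row lasts 1/12 s, in which the tool goes at most 41.7 mm and 7.16 degrees, less where a joint would pass 70% of its speed; a pose out of reach is approached as far as the arm can. A call is refused whole if a number of a shift passes 41.7 or a number of a turn 0.125, either way. A call with a gripper value outside its range is refused whole. The fingers move at their own pace and stop on an object; FORCE is the grip in N (left out, the last holds). Time passes only in rows, so rows that do not move let the fingers close. It gives the time, the measured TCP pose, the force and the opening at its end, in the units of the state.
- ctrl.observe(): the state, without advancing time (a new reading comes with each control period).
- ctrl.read_camera(name): name is "side" or "top"; returns a dict with "image" (480x640x3 uint8, blue, green, red), "range_z" (480x640 float32, mm along the optical axis (not along the pixel's ray), 0 where there is no reading), "intrinsics" (3x3 intrinsics, pixels), "extrinsics" (4x4, takes a point from camera to world coordinates). Camera axes: x right, y down, z forward; pixel columns grow to the right and rows downward; lengths in mm; the calibration is good to about 2 mm. A picture is of the moment at which its call begins.
- ctrl.close_job(): hands the job in, once; it reports no verdict.
The state is a dict: "t": time; "qpos": joint angles; "qd": joint speeds; "joint_efforts": joint torques, N m; "tool_pos": TCP position; "orientation": TCP orientation; "ft_force": force on the tool from outside, world axes, zero at the start; "ft_torque": the same for the moment, N m; "grip_width": opening from 0.0 (shut) to 1.0 (fully open).
Only numpy, scipy, OpenCV 4.12 (cv2) and the standard library are available. Lean on these libraries where they do the work, as an engineer would, in place of code of your own. Each camera call takes 0.05 s, during which the arm holds its last target.

TASK

Set the four loose white rail devices upright onto the mounting rail, in order of width beginning at the grey main switch with the rotary handle: the widest next to the main switch, the narrowest last, towards the terminals. Each must sit squarely down on the rail, and the row must be close together: small gaps are fine, but none, from the main switch onward, so wide that another narrowest device would fit into it.

Things in the scene. Friction and masses are not known exactly. Their poses are not given: they have to be found in the camera images.
- rcd4_mid (a point): Widest device: white, one short toggle and a test button. Stands loose on its feet. Housing 88 mm long (x), 72 wide (y), 78 high (z), black toggle 9 mm higher. Above 52 mm only the nose is left: 45 mm long (x), 26 high, full width, centred; grip it there across x. Underside recess along y fits over the rail: 12 mm deep, 50 wide, tapering to 38. 400 g. Point: housing centre, 39 mm above the feet. Half a turn about z changes nothing.
- breaker3_mid (a point): White three-pole breaker, one long toggle bar. Stands loose on its feet. Housing 88 mm long (x), 54 wide (y), 78 high (z), black toggle 9 mm higher. Above 52 mm only the nose is left: 45 mm long (x), 26 high, full width, centred; grip it there across x. Underside recess along y fits over the rail: 12 mm deep, 50 wide, tapering to 38. 330 g. Point: housing centre, 39 mm above the feet. Half a turn about z changes nothing.
- breaker2_mid (a point): White two-pole breaker, one toggle bar. Stands loose on its feet. Housing 88 mm long (x), 36 wide (y), 78 high (z), black toggle 9 mm higher. Above 52 mm only the nose is left: 45 mm long (x), 26 high, full width, centred; grip it there across x. Underside recess along y fits over the rail: 12 mm deep, 50 wide, tapering to 38. 220 g. Point: housing centre, 39 mm above the feet. Half a turn about z changes nothing.
- breaker1_mid (a point): Narrowest device: white single-pole breaker. Stands loose on its feet. Housing 88 mm long (x), 18 wide (y), 78 high (z), black toggle 9 mm higher. Above 52 mm only the nose is left: 45 mm long (x), 26 high, full width, centred; grip it there across x. Underside recess along y fits over the rail: 12 mm deep, 50 wide, tapering to 38. 120 g. Point: housing centre, 39 mm above the feet. Half a turn about z changes nothing.
- rail_top (a point): Steel mounting rail, 35 mm wide, 360 long, fixed on a 2 mm grey plate fixed on the bench. Point: middle of its top, 17 mm above the bench; y along the rail, x across it towards the grey slotted wire duct (40 mm high, near wall 63 mm from the rail's middle), z up. A device seated on it has its centre 27 mm above this point, over the rail's middle line, its y axis along the rail.
- switch_mid (a point): Grey main switch with black rotary handle, fixed on the rail near one end (either one), its centre 149 mm from the rail's middle. 54 mm wide along the rail (y), 88 mm across; nose 78 mm and handle 97 mm above the bench. Point: in its middle, 44 mm above the bench; axes as the rail's.
- terminals_mid (a point): Low group of slim terminals, grey with black end pieces, fixed on the rail near its other end: 36 mm wide along the rail, 60 mm across, top 47 mm above the bench. Point: in its middle, 26 mm above the bench. Between it and the main switch 253 mm of rail are free.

How it is judged (in metres and radians):
At the end, for the whole second after the job is handed in: All four seated on the rail (centre 24-31 mm above its top, within 6 mm of its middle line; upright within 0.09 rad, in line within 0.12 rad), released, at rest; from the main switch on the order is 72, 54, 36, 18 mm wide, every gap (main switch included) under 18 mm (z of rcd4_mid in the frame of rail_top between 0.024 and 0.031 m and x of rcd4_mid in the frame of rail_top between -0.006 and 0.006 m and angle between each of rcd4_mid, breaker3_mid, breaker2_mid, breaker1_mid's own z axis and vertical below 0.09 rad and angle between the y axis of each of rcd4_mid, breaker3_mid, breaker2_mid, breaker1_mid and the y axis of rail_top, either way round below 0.12 rad and linear speed of each of rcd4, breaker3, breaker2, breaker1 below 0.02 m/s and z of breaker3_mid in the frame of rail_top between 0.024 and 0.031 m and x of breaker3_mid in the frame of rail_top between -0.006 and 0.006 m and z of breaker2_mid in the frame of rail_top between 0.024 and 0.031 m and x of breaker2_mid in the frame of rail_top between -0.006 and 0.006 m and z of breaker1_mid in the frame of rail_top between 0.024 and 0.031 m and x of breaker1_mid in the frame of rail_top between -0.006 and 0.006 m and horizontal distance between switch_mid and rcd4_mid below 0.081 m and horizontal distance between rcd4_mid and breaker3_mid below 0.081 m and horizontal distance between breaker3_mid and breaker2_mid below 0.063 m and horizontal distance between breaker2_mid and breaker1_mid below 0.045 m); the robot touches nothing.
It also fails if it takes over 112 s, if anything falls off the work surface, if the arm or the gripper's body presses on something with over 40 N, if the wrist force passes 120 N, or if a joint passes its speed limit or range.

## Working session

There is one attempt and no reset: what is moved stays moved. The work goes in short steps, Python scripts to look and compute and a shell command to move; the robot and the scene stay as the last step left them, time stands still between calls to the robot, and variables do not carry over. Pictures are saved under pics/ and viewed, and the job is handed in when it is done.

```bash
ls; mkdir -p pics; python3 - <<'E'
from rig import ctrl
import cv2,numpy as np
print(ctrl.observe(), ctrl.tcp_to_tips)
for n in ["side","top"]:
    c=ctrl.read_camera(n); cv2.imwrite(f"pics/{n}0.png",c["image"]); np.savez(f"pics/{n}0.npz",**c)
    print(n,c["intrinsics"],c["extrinsics"])
E
```

```text
pics
{'t': 0.0, 'qpos': array([63.30130486, 23.6002018 , -0.72892943, 91.50297941,  0.32018314,
       64.99130999, -4.70702039]), 'qd': array([ 0.03935697,  0.01511242, -0.02295017,  0.07361952, -0.10877775,
        0.03111084,  0.11286699]), 'joint_efforts': array([-3.18528364e-04, -6.00632358e+01,  6.82659522e-01, -2.99407607e+01,
        1.39461693e-02,  1.05092127e-02, -1.83263955e-05]), 'tool_pos': array([ 241.93997696, -575.86523216,  303.05855761]), 'orientation': array([[ 3.87442174e-01, -7.15996788e-04,  9.21893730e-01],
       [-9.21892601e-01,  1.44621345e-03,  3.87442823e-01],
       [-1.61066293e-03, -9.99998698e-01, -9.97480558e-05]]), 'ft_force': array([-0.40628363,  1.07178808,  0.5124549 ]), 'ft_torque': array([-0.01827361,  0.02075479, -0.0838867 ]), 'grip_width': 0.9990237627015025} 72.6
side [[544.82561631   0.         308.54757547]
 [  0.         544.82561631 245.97781247]
 [  0.           0.           1.        ]] [[-9.77149952e-01 -1.43805674e-01  1.56518046e-01  4.02317846e+02]
 [-2.12251254e-01  6.99277957e-01 -6.82612440e-01  6.81007518e+02]
 [-1.12860775e-02 -7.00235865e-01 -7.13822357e-01  7.68527918e+02]
 [ 0.00000000e+00  0.00000000e+00  0.00000000e+00  1.00000000e+00]]
top [[479.4010306    0.         319.30373356]
 [  0.         479.4010306  241.18253898]
 [  0.           0.           1.        ]] [[ 1.55864744e-02 -9.84057318e-01  1.77167314e-01  3.82673821e+02]
 [-9.99875775e-01 -1.49243181e-02  5.06952292e-03  1.37017412e+01]
 [-2.34459977e-03 -1.77224322e-01 -9.84167690e-01  9.49836910e+02]
 [ 0.00000000e+00  0.00000000e+00  0.00000000e+00  1.00000000e+00]]
```

View pics/side0.png

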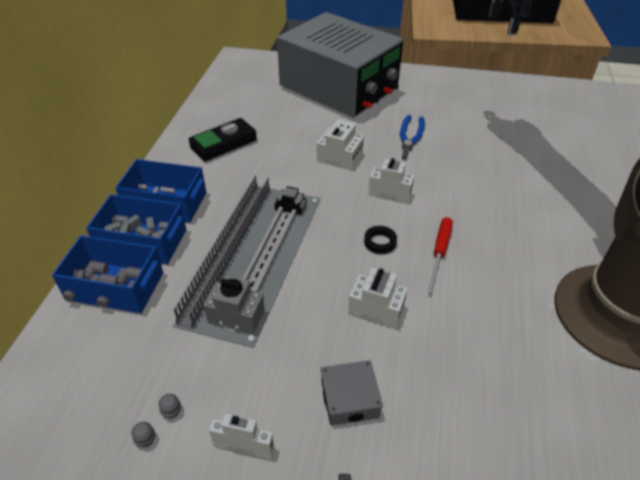

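View pics/top0.png

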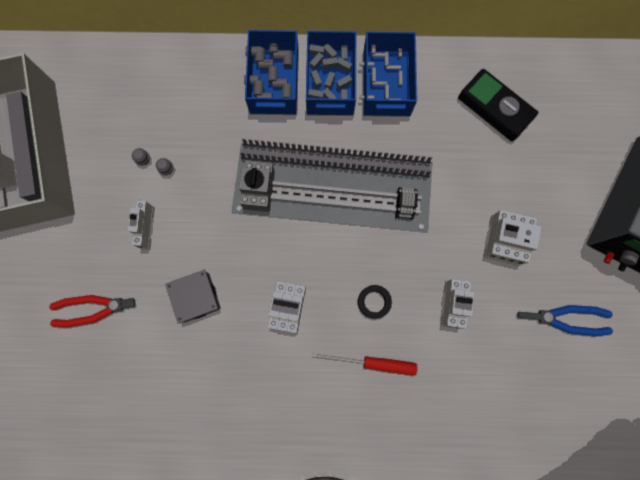

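```bash
cat > h.py <<'E'
import numpy as np,cv2
def cloud(c):
    z=c["range_z"];K=c["intrinsics"];T=c["extrinsics"]
    v,u=np.mgrid[:480,:640]
    P=np.stack([(u-K[0,2])/K[0,0]*z,(v-K[1,2])/K[1,1]*z,z],-1)
    W=P@T[:3,:3].T+T[:3,3]; W[z==0]=np.nan
    return W
def up(img,x0,y0,x1,y1,f): return cv2.resize(img[y0:y1,x0:x1],None,fx=f,fy=f,interpolation=cv2.INTER_CUBIC)
E
python3 - <<'E'
from h import *
c=dict(np.load("pics/top0.npz"));W=cloud(c)
print("bench z",np.nanmedian(W[380:420,100:300,2]),np.nanmedian(W[270:280,80:160,2]), np.nanmedian(W[250:270,400:430,2]))
R={"rcd4":(485,205,550,270),"b3":(260,275,312,340),"b2":(440,272,480,335),"b1":(122,195,155,252),"sw":(236,160,275,212),"term":(392,183,422,220)}
for n,(a,b,e,d) in R.items():
    w=W[b:d,a:e].reshape(-1,3)
    for lo,hi in ((40,60),(68,82),(82,92)) if n!="term" else ((35,60),):
        p=w[(w[:,2]>lo)&(w[:,2]<hi)]
        if len(p)<8: continue
        r=cv2.minAreaRect(p[:,:2].astype(np.float32)); print(n,lo,len(p),np.round(r[0],1),np.round(r[1],1),round(r[2],1),"medz",np.median(p[:,2]).round(1),"bbox",p.min(0).round(0),p.max(0).round(0))
m=[up(c["image"],*R[n],5) for n in("rcd4","b3","b2","b1")]
cv=np.zeros((340,800,3),np.uint8);x=0
for i in m:
    k=i[:340,:800-x];cv[:k.shape[0],x:x+k.shape[1]]=k;x+=k.shape[1]+5
cv2.imwrite("pics/crop0.png",cv)
cv2.imwrite("pics/rail0.png",up(c["image"],225,135,440,235,3.7))
E
```

```text
bench z 0.3741281793801363 0.5539125506861069 -0.2719969458138394
rcd4 40 882 [ 561.3 -353.4] [73.7 89.5] 77.5 medz 51.4 bbox [ 511. -398.   40.] [ 612. -309.   60.]
rcd4 68 929 [ 560.7 -353.4] [72.8 45.8] 76.6 medz 77.1 bbox [ 531. -393.   68.] [ 591. -314.   82.]
rcd4 82 63 [ 560.6 -344.1] [42.3 17.1] 42.4 medz 85.7 bbox [ 539. -352.   82.] [ 574. -325.   89.]
b3 40 669 [419.8  77.4] [53.8 87.9] 80.0 medz 52.1 bbox [374.  44.  40.] [466. 111.  59.]
b3 68 617 [419.8  77.4] [54. 45.] 80.2 medz 78.2 bbox [394.  48.  69.] [445. 107.  82.]
b3 82 136 [425.4  76.9] [45.  17.9] 89.6 medz 86.3 bbox [416.  54.  82.] [434.  99.  91.]
b2 40 533 [ 431.3 -242.9] [36.5 88.1] 82.7 medz 51.4 bbox [ 386. -266.   40.] [ 476. -220.   60.]
b2 68 446 [ 431.2 -243.4] [37.  45.5] 82.0 medz 77.6 bbox [ 407. -265.   68.] [ 455. -223.   82.]
b2 82 82 [ 435.1 -243.9] [27.5  8.9] 82.4 medz 86.0 bbox [ 430. -258.   82.] [ 440. -230.   90.]
b1 40 337 [574.8 364.4] [19.3 87.3] 89.6 medz 52.0 bbox [531. 355.  40.] [618. 374.  60.]
b1 68 243 [575.3 364.7] [19.3 45.4] 89.6 medz 78.0 bbox [553. 355.  68.] [598. 374.  82.]
b1 82 35 [578.  365.6] [13.3 15.5] 13.9 medz 85.9 bbox [570. 356.  82.] [585. 372.  90.]
sw 40 597 [656.8 143.1] [54.  89.2] 84.8 medz 52.3 bbox [611. 113.  40.] [703. 173.  60.]
sw 68 399 [656.9 143. ] [54.7 46.3] 84.1 medz 77.9 bbox [632. 115.  68.] [682. 171.  82.]
sw 82 205 [655.9 143.6] [35.4 36.4] 82.8 medz 84.4 bbox [638. 126.  82.] [675. 161.  91.]
term 35 341 [ 630.8 -153. ] [35.8 49.7] 87.0 medz 45.5 bbox [ 606. -171.   35.] [ 656. -135.   51.]
```

```bash
python3 - <<'E'
from h import *
c=dict(np.load("pics/top0.npz"));W=cloud(c)
# rail profile: across columns
for u in (290,320,350,380):
    print(u,[(v,*W[v,u].round(0)) for v in range(180,215,2)])
E
```

```text
290 [(180, np.float64(680.0), np.float64(81.0), np.float64(3.0)), (182, np.float64(676.0), np.float64(81.0), np.float64(2.0)), (184, np.float64(667.0), np.float64(79.0), np.float64(19.0)), (186, np.float64(663.0), np.float64(80.0), np.float64(15.0)), (188, np.float64(663.0), np.float64(80.0), np.float64(3.0)), (190, np.float64(659.0), np.float64(80.0), np.float64(2.0)), (192, np.float64(654.0), np.float64(80.0), np.float64(3.0)), (194, np.float64(649.0), np.float64(80.0), np.float64(7.0)), (196, np.float64(646.0), np.float64(80.0), np.float64(4.0)), (198, np.float64(638.0), np.float64(79.0), np.float64(18.0)), (200, np.float64(634.0), np.float64(79.0), np.float64(17.0)), (202, np.float64(634.0), np.float64(80.0), np.float64(1.0)), (204, np.float64(630.0), np.float64(80.0), np.float64(0.0)), (206, np.float64(625.0), np.float64(79.0), np.float64(2.0)), (208, np.float64(620.0), np.float64(79.0), np.float64(5.0)), (210, np.float64(616.0), np.float64(79.0), np.float64(4.0)), (212, np.float64(613.0), np.float64(79.0), np.float64(1.0)), (214, np.float64(609.0), np.float64(79.0), np.float64(
[... 2678 characters left out ...]
64(18.0)), (194, np.float64(nan), np.float64(nan), np.float64(nan)), (196, np.float64(647.0), np.float64(-103.0), np.float64(9.0)), (198, np.float64(644.0), np.float64(-104.0), np.float64(3.0)), (200, np.float64(640.0), np.float64(-104.0), np.float64(5.0)), (202, np.float64(636.0), np.float64(-104.0), np.float64(4.0)), (204, np.float64(632.0), np.float64(-104.0), np.float64(3.0)), (206, np.float64(629.0), np.float64(-104.0), np.float64(-1.0)), (208, np.float64(621.0), np.float64(-102.0), np.float64(14.0)), (210, np.float64(620.0), np.float64(-104.0), np.float64(1.0)), (212, np.float64(616.0), np.float64(-104.0), np.float64(0.0)), (214, np.float64(611.0), np.float64(-104.0), np.float64(2.0))]
```

View pics/crop0.png

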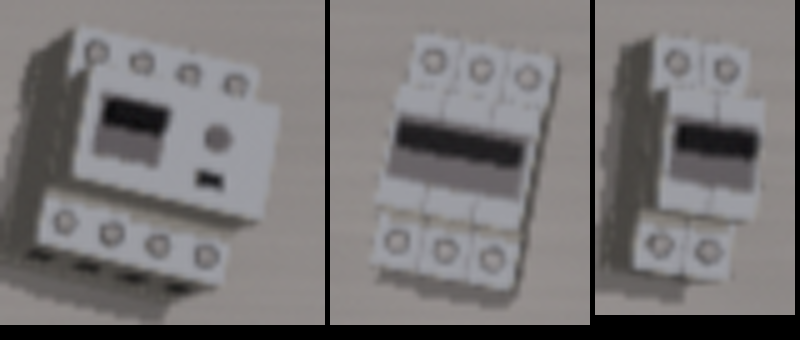

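View pics/rail0.png

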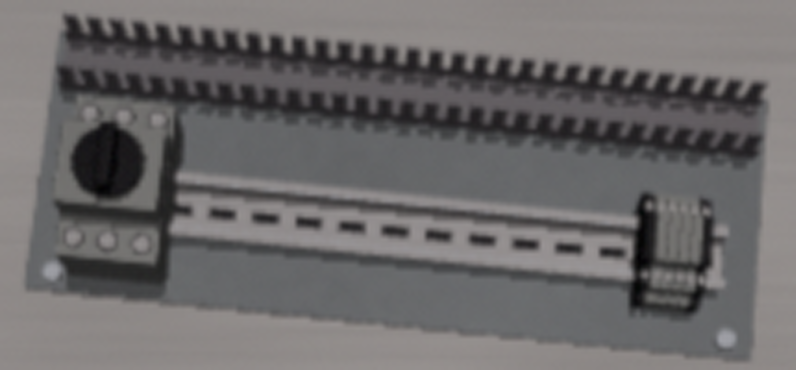

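```bash
cat >> h.py <<'E'
def rail(W):
    x,y,z=W[...,0],W[...,1],W[...,2]
    m=(z>12)&(z<23)&(y>-125)&(y<105)&(x>605)&(x<685)
    X,Y=x[m],y[m]
    # robust: symmetric flanges -> min width strip
    best=None
    from scipy.optimize import minimize_scalar
    def w(a):
        d=X-a*Y; lo,hi=np.percentile(d,[3,97]); return hi-lo
    A=np.linspace(-.02,.2,441); a=A[np.argmin([w(k) for k in A])]
    d=X-a*Y; return a,np.percentile(d,[1,3,97,99]),len(X)
E
python3 - <<'E'
from h import *
c=dict(np.load("pics/top0.npz"));W=cloud(c);x,y,z=np.moveaxis(W,-1,0)
print(rail(W))
s=dict(np.load("pics/side0.npz"));V=cloud(s);print("side",rail(V))
# duct: z 30..45
for nm,Q in(("top",W),("side",V)):
    X,Y,Z=np.moveaxis(Q,-1,0)
    m=(Z>30)&(Z<46)&(X>670)&(X<760)&(abs(Y)<160);p=np.c_[X[m],Y[m]].astype(np.float32)
    print(nm,cv2.minAreaRect(p))
    for n,(cx,cy) in dict(rcd4=(561,-353),b3=(420,77),b2=(431,-243),b1=(575,364),sw=(657,143)).items():
        m=(Z>69)&(Z<81)&(np.hypot(X-cx,Y-cy)<60);p=np.c_[X[m],Y[m]].astype(np.float32);r=cv2.minAreaRect(p);print(n,np.round(r[0],1),np.round(r[1],1),round(r[2],1),len(p),np.median(Z[m]).round(1))
    m=(abs(Z)<8)&(X>450)&(X<600)&(abs(Y)<30);print("bench",np.median(Z[m]))
    m=(Z>30)&(Z<52)&(np.hypot(X-631,Y+153)<38);p=np.c_[X[m],Y[m]].astype(np.float32);print("term",cv2.minAreaRect(p))
E
```

```text
(np.float64(0.088), array([626.74179629, 627.19809962, 661.78991673, 662.51715964]), 691)
side (np.float64(0.08449999999999999), array([627.87139531, 628.48120449, 663.26724126, 663.60883108]), 532)
top ((700.3984985351562, 2.0401611328125), (322.8384704589844, 78.46285247802734), 85.3856201171875)
rcd4 [ 560.7 -353.4] [72.8 45.8] 76.6 911 77.1
b3 [419.8  77.4] [54. 45.] 80.2 600 78.1
b2 [ 431.2 -243.4] [37.  45.5] 82.0 439 77.6
b1 [575.3 364.7] [19.3 45.4] 89.6 233 78.0
sw [656.9 143. ] [54.7 46.3] 84.1 377 77.9
bench 0.003727501371429298
term ((631.2857055664062, -153.2810821533203), (35.812984466552734, 50.83257293701172), 84.93385314941406)
side ((724.2389526367188, 0.4532623291015625), (322.3583679199219, 33.814151763916016), 85.15078735351562)
rcd4 [ 562.  -353.3] [78.5 47.1] 77.0 402 78.0
b3 [421.1  76.9] [57.5 45.6] 81.2 637 78.1
b2 [ 433.1 -242.4] [39.3 45.6] 82.5 260 78.3
b1 [576.5 364.9] [19.7 45.7] 88.1 443 77.7
sw [657.8 142.8] [56.2 45.7] 84.6 466 77.7
bench 0.47460054108893246
term ((632.4598999023438, -153.40875244140625), (41.68006896972656, 51.17539596557617), 86.60633850097656)
```

```bash
cat >> h.py <<'E'
def go(x,y,z,yaw):
    from rig import ctrl
    s=ctrl.observe(); R=s["orientation"]; p=s["tool_pos"]
    a=np.deg2rad(yaw); Rt=np.array([[np.cos(a),0,-np.sin(a)],[np.sin(a),0,np.cos(a)],[0,-1,0]]); Rt[:,2]=np.cross(Rt[:,0],Rt[:,1])
    from scipy.spatial.transform import Rotation as Ro
    rv=Ro.from_matrix(R.T@Rt).as_rotvec(); d=np.array([x,y,z])-p
    print("t",round(s["t"],2),"pos",p.round(1),"turn",rv.round(3),"shift now-axes",(R.T@d).round(1),"shift after turn",(Rt.T@d).round(1),"F",s["ft_force"].round(1),"w",round(s["grip_width"],3))
E
python3 -m pendant '[[[85.4,0,0,0,0,-0.118,0],[85.4,0,0,0,0,-0.118,0],[85.4,0,0,0,0,-0.118,0],[85.4,0,0,0,0,-0.118,0],[85.4,0,0,0,0,-0.118,0],[85.4,0,0,0,0,-0.118,0],[85.4,0,0,0,0,-0.118,0],[85.4,0,0,0,0,-0.118,0]]]' 50
python3 -c "
from h import *
go(561.3,-353.4,180,-13.1)"
```

```text
t: 0.77
tool_pos: [242.0, -576.0, 303.4]
orientation: [[0.975, -0.0, 0.221], [-0.221, 0.001, 0.975], [-0.001, -1.0, 0.001]]
ft_force: [0.1, 0.1, -0.0]
grip_width: 1.001
t 0.77 pos [ 242.  -576.   303.4] turn [-0.001  0.006 -0.001] shift now-axes [262.2 123.4 287.6] shift after turn [260.6 123.4 289.2] F [ 0.1  0.1 -0. ] w 1.001
```

```bash
python3 -m pendant '[[[85.4,26,0,29,0,0.006,0],[85.4,26,0,29,0,0,0],[85.4,26,0,29,0,0,0],[85.4,26,0,29,0,0,0],[85.4,26,0,29,0,0,0],[85.4,26,0,29,0,0,0],[85.4,26,0,29,0,0,0],[85.4,26,0,29,0,0,0]]]'  >/dev/null
python3 -m pendant '[[[85.4,13,30,14,0,0,0],[85.4,13,30,14,0,0,0],[85.4,13,30,14,0,0,0],[85.4,13,30,14,0,0,0],[85.4,0,0,0,0,0,0],[85.4,0,0,0,0,0,0]]]'
python3 -c "
from h import *
go(561.3,-353.4,128,-13.1)"
```

```text
t: 1.93
tool_pos: [561.6, -354.7, 181.3]
orientation: [[0.973, -0.004, 0.23], [-0.23, 0.003, 0.973], [-0.005, -1.0, 0.002]]
ft_force: [0.3, -0.4, 0.8]
grip_width: 1.0
t 1.93 pos [ 561.6 -354.7  181.3] turn [-0.002 -0.004 -0.005] shift now-axes [-0.4 53.3  1. ] shift after turn [-0.6 53.3  1.2] F [ 0.3 -0.4  0.8] w 1.0
```

```bash
python3 -m pendant '[[[85.4,-0.4,10,1,0,-0.004,-0.004],[85.4,0,15,0,0,0,0],[85.4,0,15,0,0,0,0],[85.4,0,13,0,0,0,0],[85.4,0,0,0,0,0,0],[85.4,0,0,0,0,0,0]]]'
python3 - <<'E'
from h import *
from rig import ctrl
go(561.3,-353.4,128,-13.1)
c=ctrl.read_camera("side");cv2.imwrite("pics/s1.png",up(c["image"],290,80,450,200,5))
E
```

```text
t: 2.43
tool_pos: [561.3, -356.2, 131.0]
orientation: [[0.973, 0.004, 0.23], [-0.23, -0.001, 0.973], [0.004, -1.0, -0.0]]
ft_force: [0.2, -0.6, 0.7]
grip_width: 0.997
t 2.43 pos [ 561.3 -356.2  131. ] turn [ 0.    -0.003  0.004] shift now-axes [-0.6  3.   2.7] shift after turn [-0.6  3.   2.7] F [ 0.2 -0.6  0.7] w 0.997
```

View pics/s1.png

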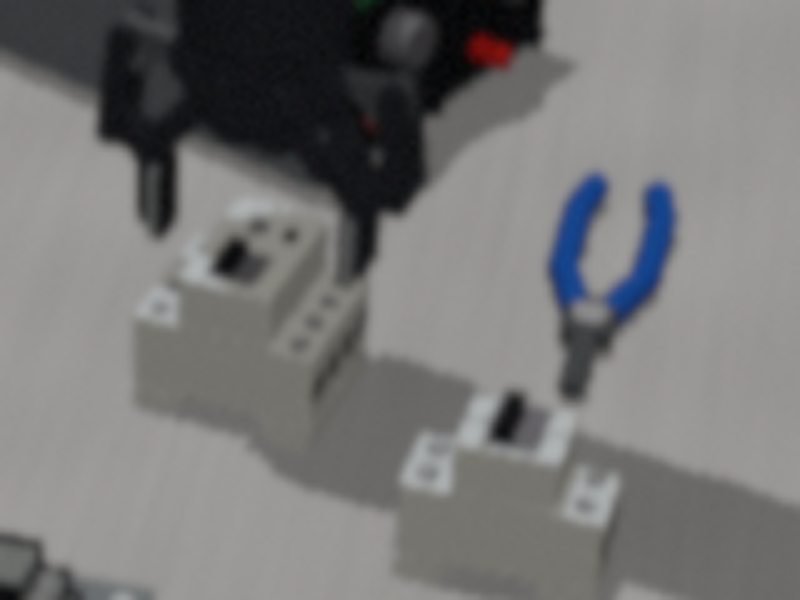

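```bash
python3 -m pendant '[[[85.4,-0.5,2,2.5,0,-0.003,0.003],[85.4,0,0,0,0,0,0],[30,0,0,0,0,0,0],[30,0,0,0,0,0,0],[30,0,0,0,0,0,0],[30,0,0,0,0,0,0],[30,0,0,0,0,0,0],[30,0,0,0,0,0,0]]]' 60
python3 -m pendant '[[[30,0,0,0,0,0,0],[30,0,0,0,0,0,0],[30,0,0,0,0,0,0]]]'
python3 - <<'E'
from h import *
from rig import ctrl
go(561.3,-353.4,128,-13.1)
c=ctrl.read_camera("side");cv2.imwrite("pics/s2.png",up(c["image"],290,80,450,200,5))
E
```

```text
t: 3.15
tool_pos: [562.2, -353.0, 129.4]
orientation: [[0.974, 0.002, 0.226], [-0.226, -0.001, 0.974], [0.002, -1.0, -0.0]]
ft_force: [-0.6, 1.1, 5.0]
grip_width: 0.516
t: 3.4
tool_pos: [562.2, -353.0, 129.4]
orientation: [[0.974, 0.002, 0.226], [-0.226, -0.001, 0.974], [0.002, -1.0, -0.0]]
ft_force: [-0.9, -0.4, 5.0]
grip_width: 0.51
t 3.4 pos [ 562.2 -353.   129.4] turn [0.    0.001 0.002] shift now-axes [-0.8  1.4 -0.6] shift after turn [-0.8  1.4 -0.6] F [-0.9 -0.4  5. ] w 0.51
```

View pics/s2.png

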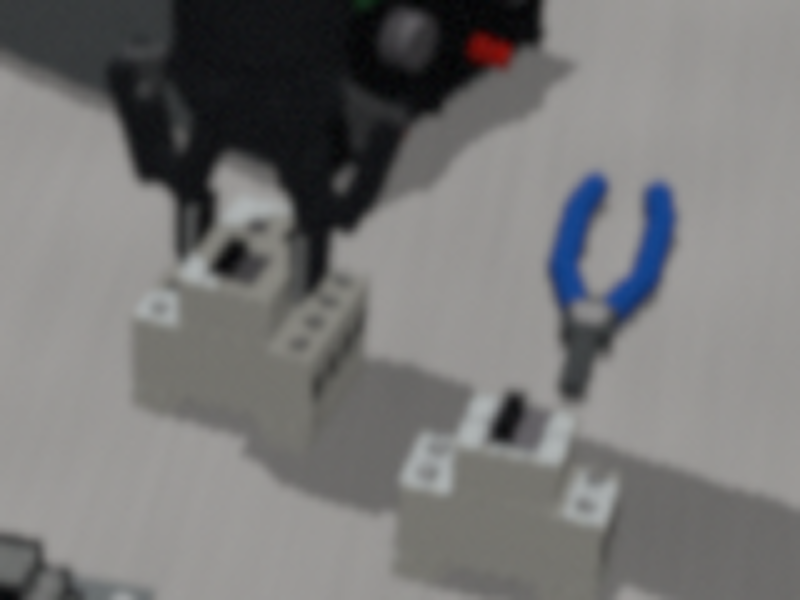

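```bash
python3 -m pendant '[[[30,0,-10,0,0,0,0],[30,0,-20,0,0,0,0],[30,0,-30,0,0,0,0],[30,0,-30,0,0,0,0],[30,0,-30,0,0,0,0],[30,0,-20,0,0,0,0],[30,0,0,0,0,0,0],[30,0,0,0,0,0,0]]]'
python3 - <<'E'
from h import *
go(651.6,74.2,270,-4.9)
E
```

```text
t: 4.12
tool_pos: [561.8, -352.9, 269.5]
orientation: [[0.974, 0.002, 0.226], [-0.226, -0.001, 0.974], [0.002, -1.0, -0.0]]
ft_force: [0.3, -0.3, -4.8]
grip_width: 0.514
t 4.12 pos [ 561.8 -352.9  269.5] turn [ 0.001 -0.142  0.002] shift now-axes [ -9.1  -0.8 436.3] shift after turn [ 53.   -0.5 433.2] F [ 0.3 -0.3 -4.8] w 0.514
```

```bash
python3 -m pendant '[[[30,0,0,0,0,-0.05,0],[30,0,0,0,0,-0.05,0],[30,0,0,0,0,-0.042,0],[30,2,0,15,0,0,0],[30,4,0,25,0,0,0],[30,4,0,32,0,0,0],[30,4,0,34,0,0,0],[30,4,0,34,0,0,0]]]' >/dev/null
python3 -m pendant '[[[30,4,0,34,0,0,0],[30,4,0,34,0,0,0],[30,4,0,34,0,0,0],[30,4,0,34,0,0,0],[30,4,0,34,0,0,0],[30,4,0,34,0,0,0],[30,4,0,34,0,0,0],[30,4,0,25,0,0,0]]]' >/dev/null
python3 -m pendant '[[[30,3,0,20,0,0,0],[30,0,0,9,0,0,0],[30,0,0,0,0,0,0],[30,0,0,0,0,0,0]]]'
python3 - <<'E'
from h import *
go(651.6,74.2,165,-4.9)
E
```

```text
t: 5.78
tool_pos: [651.0, 72.6, 267.5]
orientation: [[0.996, -0.001, 0.086], [-0.086, -0.001, 0.996], [-0.001, -1.0, -0.001]]
ft_force: [0.3, -1.5, -4.1]
grip_width: 0.515
t 5.78 pos [651.   72.6 267.5] turn [ 0.001 -0.    -0.001] shift now-axes [  0.6 102.5   1.8] shift after turn [  0.5 102.5   1.7] F [ 0.3 -1.5 -4.1] w 0.515
```

```bash
python3 -m pendant '[[[30,0.5,10,1.5,0,0,0],[30,0,20,0,0,0,0],[30,0,30,0,0,0,0],[30,0,25,0,0,0,0],[30,0,15,0,0,0,0],[30,0,0,0,0,0,0],[30,0,0,0,0,0,0]]]'
python3 - <<'E'
from h import *
from rig import ctrl
go(651.6,74.2,134.4,-4.9)
c=ctrl.read_camera("side");cv2.imwrite("pics/s3.png",up(c["image"],170,200,330,320,5));W=cloud(c)
c=ctrl.read_camera("top");cv2.imwrite("pics/t3.png",up(c["image"],225,135,440,235,3.7))
E
```

```text
t: 6.37
tool_pos: [652.0, 72.5, 167.7]
orientation: [[0.996, -0.001, 0.088], [-0.088, -0.001, 0.996], [-0.001, -1.0, -0.001]]
ft_force: [0.6, 0.4, -2.3]
grip_width: 0.514
t 6.37 pos [652.   72.5 167.7] turn [ 0.001 -0.003 -0.001] shift now-axes [-0.5 33.3  1.7] shift after turn [-0.5 33.3  1.7] F [ 0.6  0.4 -2.3] w 0.514
```

View pics/s3.png

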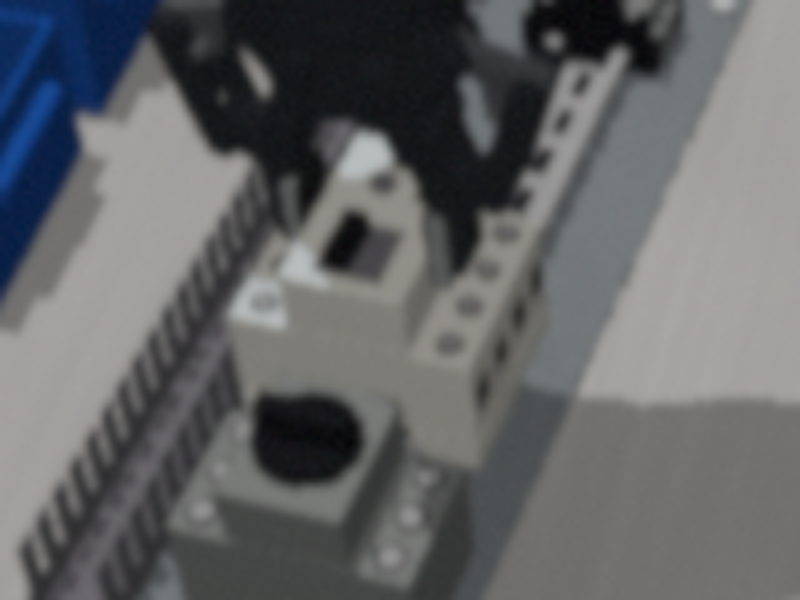

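View pics/t3.png

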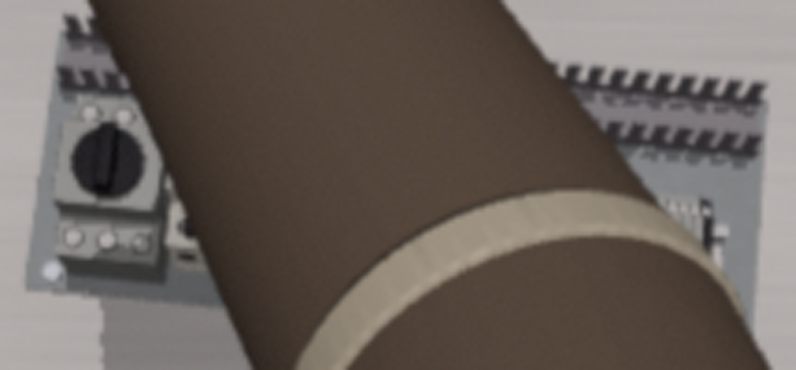

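```bash
python3 -m pendant '[[[30,-0.4,6,1,0,-0.002,0],[30,0,8,0,0,0,0],[30,0,8,0,0,0,0],[30,0,4,0,0,0,0],[30,0,2,0,0,0,0],[30,0,0,0,0,0,0]]]'
python3 -m pendant '[[[30,0,2,0,0,0,0],[30,0,2,0,0,0,0],[30,0,0,0,0,0,0]]]'
python3 - <<'E'
from h import *
go(651.6,74.2,134.4,-4.9)
E
```

```text
t: 6.97
tool_pos: [651.8, 75.4, 140.0]
orientation: [[0.996, -0.0, 0.084], [-0.084, -0.0, 0.996], [-0.0, -1.0, -0.0]]
ft_force: [-0.1, -0.3, -4.6]
grip_width: 0.513
t: 7.22
tool_pos: [652.1, 75.5, 136.6]
orientation: [[0.996, 0.001, 0.084], [-0.084, -0.0, 0.996], [0.001, -1.0, -0.0]]
ft_force: [-1.3, 0.4, -3.8]
grip_width: 0.514
t 7.22 pos [652.1  75.5 136.6] turn [0.    0.002 0.001] shift now-axes [-0.4  2.2 -1.3] shift after turn [-0.4  2.2 -1.3] F [-1.3  0.4 -3.8] w 0.514
```

```bash
python3 -m pendant '[[[30,0,1,-1,0,0,0],[30,0,1,0,0,0,0],[30,0,0,0,0,0,0]]]'
python3 -m pendant '[[[30,0,1,0,0,0,0],[30,0,0,0,0,0,0]]]'
```

```text
t: 7.47
tool_pos: [652.1, 74.2, 134.8]
orientation: [[0.996, 0.001, 0.084], [-0.084, -0.0, 0.996], [0.001, -1.0, -0.0]]
ft_force: [0.3, -0.5, -4.7]
grip_width: 0.512
t: 7.63
tool_pos: [652.2, 74.4, 134.4]
orientation: [[0.996, 0.001, 0.084], [-0.084, -0.0, 0.996], [0.001, -1.0, -0.0]]
ft_force: [-1.9, -0.5, 0.3]
grip_width: 0.511
```

Contact begins at the expected height; press slightly, then release.

```bash
python3 -m pendant '[[[30,0,1,0,0,0,0],[30,0,0,0,0,0,0]]]'
python3 -m pendant '[[[50,0,0,0,0,0,0],[60,0,0,0,0,0,0],[70,0,0,0,0,0,0],[70,0,0,0,0,0,0],[70,0,0,0,0,0,0],[70,0,0,0,0,0,0]]]'
python3 -m pendant '[[[70,0,-15,0,0,0,0],[70,0,-25,0,0,0,0],[70,0,-30,0,0,0,0],[70,0,-30,0,0,0,0],[70,0,0,0,0,0,0]]]'
python3 - <<'E'
from h import *
from rig import ctrl
go(420.5,77.2,220,-9.6)
c=ctrl.read_camera("side");cv2.imwrite("pics/s4.png",up(c["image"],170,180,330,340,3.7));W=cloud(c)
X,Y,Z=np.moveaxis(W,-1,0)
m=(Z>72)&(Z<92)&(np.hypot(X-652,Y-74)<50);p=np.c_[X[m],Y[m]].astype(np.float32);print(cv2.minAreaRect(p),np.median(Z[m]))
E
```

```text
t: 7.8
tool_pos: [652.2, 74.4, 134.4]
orientation: [[0.996, 0.002, 0.084], [-0.084, -0.001, 0.996], [0.002, -1.0, -0.001]]
ft_force: [-4.2, -0.7, 9.2]
grip_width: 0.511
t: 8.3
tool_pos: [652.2, 74.5, 132.8]
orientation: [[0.996, 0.001, 0.084], [-0.084, -0.0, 0.996], [0.001, -1.0, -0.0]]
ft_force: [0.2, 0.2, 0.2]
grip_width: 0.817
t: 8.72
tool_pos: [654.6, 75.4, 239.5]
orientation: [[0.996, 0.01, 0.084], [-0.084, 0.001, 0.996], [0.01, -1.0, 0.002]]
ft_force: [0.5, 1.2, 1.0]
grip_width: 0.82
t 8.72 pos [654.6  75.4 239.5] turn [-0.003  0.084  0.01 ] shift now-axes [-233.6   17.1  -17.9] shift after turn [-231.1   19.5  -37.2] F [0.5 1.2 1. ] w 0.82
((652.6425170898438, 79.36272430419922), (88.8708724975586, 46.410335540771484), 84.93376159667969) 83.10340440734353
```

View pics/s4.png

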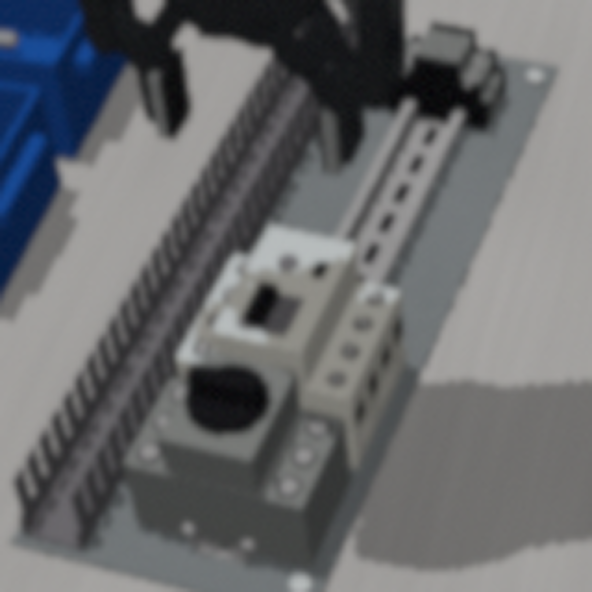

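```bash
python3 -m pendant '[[[85.4,0,0,0,0,0.042,0.005],[85.4,0,0,0,0,0.042,0.003],[85.4,-20,0,-3,0,0,0],[85.4,-30,2,-5,0,0,0],[85.4,-35,4,-6,0,0,0],[85.4,-35,4,-6,0,0,0],[85.4,-35,4,-6,0,0,0],[85.4,-35,5,-6,0,0,0]]]' >/dev/null
python3 -m pendant '[[[85.4,-28,10,-4,0,0,0],[85.4,-13,10,-1,0,0,0],[85.4,0,10,0,0,0,0],[85.4,0,0,0,0,0,0],[85.4,0,0,0,0,0,0]]]'
python3 - <<'E'
from h import *
go(420.5,77.2,131,-9.7)
E
```

```text
t: 9.85
tool_pos: [418.5, 76.7, 185.1]
orientation: [[0.986, -0.007, 0.167], [-0.167, 0.001, 0.986], [-0.008, -1.0, -0.0]]
ft_force: [-0.3, -0.3, 0.4]
grip_width: 0.999
t 9.85 pos [418.5  76.7 185.1] turn [ 0.     0.001 -0.008] shift now-axes [ 2.3 54.1  0.9] shift after turn [ 1.9 54.1  0.9] F [-0.3 -0.3  0.4] w 0.999
```

```bash
python3 -m pendant '[[[85.4,2,10,1,0,0,-0.004],[85.4,0,15,0,0,0,0],[85.4,0,15,0,0,0,0],[85.4,0,10,0,0,0,0],[85.4,0,4,0,0,0,0],[85.4,0,0,0,0,0,0],[85.4,0,0,0,0,0,0]]]'
python3 - <<'E'
from h import *
go(420.5,77.2,131,-9.7)
E
```

```text
t: 10.43
tool_pos: [420.2, 77.5, 131.7]
orientation: [[0.986, -0.003, 0.167], [-0.167, 0.0, 0.986], [-0.003, -1.0, -0.0]]
ft_force: [0.4, -0.6, -0.2]
grip_width: 1.001
t 10.43 pos [420.2  77.5 131.7] turn [ 0.     0.001 -0.003] shift now-axes [ 0.4  0.6 -0.2] shift after turn [ 0.4  0.7 -0.2] F [ 0.4 -0.6 -0.2] w 1.001
```

```bash
python3 -m pendant '[[[30,0,0,0,0,0,-0.003],[30,0,0,0,0,0,0],[30,0,0,0,0,0,0],[30,0,0,0,0,0,0],[30,0,0,0,0,0,0],[30,0,0,0,0,0,0],[30,0,0,0,0,0,0],[30,0,0,0,0,0,0]]]' 60
python3 -m pendant '[[[30,0,0,0,0,0,0],[30,0,0,0,0,0,0],[30,0,0,0,0,0,0]]]'
python3 -m pendant '[[[30,0,-10,0,0,0,0],[30,0,-20,0,0,0,0],[30,0,-30,0,0,0,0],[30,0,-30,0,0,0,0],[30,0,-30,0,0,0,0],[30,0,-20,0,0,0,0],[30,0,0,0,0,0,0],[30,0,0,0,0,0,0]]]'
python3 - <<'E'
from h import *
go(645.9,5.4,270,-4.9)
E
```

```text
t: 11.1
tool_pos: [420.0, 77.4, 132.3]
orientation: [[0.986, 0.001, 0.167], [-0.167, -0.001, 0.986], [0.001, -1.0, -0.0]]
ft_force: [-0.4, -0.1, 7.3]
grip_width: 0.511
t: 11.35
tool_pos: [420.0, 77.3, 132.3]
orientation: [[0.986, 0.001, 0.167], [-0.167, -0.001, 0.986], [0.001, -1.0, -0.0]]
ft_force: [-1.6, -0.5, 7.0]
grip_width: 0.512
t: 12.02
tool_pos: [419.7, 77.3, 272.4]
orientation: [[0.986, 0.002, 0.168], [-0.168, -0.001, 0.986], [0.002, -1.0, -0.0]]
ft_force: [-0.1, 0.3, -5.1]
grip_width: 0.512
t 12.02 pos [419.7  77.3 272.4] turn [ 0.    -0.083  0.002] shift now-axes [235.   3. -33.] shift after turn [231.5   2.4 -52.3] F [-0.1  0.3 -5.1] w 0.512
```

```bash
python3 -m pendant '[[[30,0,0,0,0,-0.042,0],[30,0,0,0,0,-0.041,0],[30,15,0,-4,0,0,0],[30,25,0,-6,0,0,0],[30,32,0,-7,0,0,0],[30,32,0,-7,0,0,0],[30,32,0,-7,0,0,0],[30,32,0,-7,0,0,0]]]' >/dev/null
python3 -m pendant '[[[30,30,0,-7,0,0,0],[30,20,0,-5,0,0,0],[30,10,10,-2,0,0,0],[30,4,20,0,0,0,0],[30,0,30,0,0,0,0],[30,0,25,0,0,0,0],[30,0,10,0,0,0,0],[30,0,0,0,0,0,0]]]'
python3 - <<'E'
from h import *
go(645.9,5.4,137.3,-4.9)
E
```

```text
t: 13.35
tool_pos: [643.5, 6.0, 171.9]
orientation: [[0.996, -0.008, 0.084], [-0.084, -0.0, 0.996], [-0.008, -1.0, -0.001]]
ft_force: [-0.4, -0.6, -3.2]
grip_width: 0.507
t 13.35 pos [643.5   6.  171.9] turn [ 0.001  0.001 -0.008] shift now-axes [ 2.7 34.6 -0.4] shift after turn [ 2.4 34.6 -0.4] F [-0.4 -0.6 -3.2] w 0.507
```

```bash
python3 -m pendant '[[[30,2,0,0,0,0,-0.005],[30,0,7,0,0,0,0],[30,0,8,0,0,0,0],[30,0,7,0,0,0,0],[30,0,4,0,0,0,0],[30,0,2,0,0,0,0],[30,0,0,0,0,0,0]]]'
python3 - <<'E'
from h import *
go(645.9,5.4,137.3,-4.9)
E
```

```text
t: 13.93
tool_pos: [648.3, 5.6, 148.0]
orientation: [[0.996, 0.004, 0.085], [-0.085, -0.001, 0.996], [0.004, -1.0, -0.001]]
ft_force: [-0.6, 0.0, -3.4]
grip_width: 0.51
t 13.93 pos [648.3   5.6 148. ] turn [0.001 0.001 0.004] shift now-axes [-2.4 10.6 -0.4] shift after turn [-2.4 10.7 -0.4] F [-0.6  0.  -3.4] w 0.51
```

```bash
python3 -m pendant '[[[30,-2,2,0,0,0,0.004],[30,0,2,0,0,0,0],[30,0,0,0,0,0,0],[30,0,0,0,0,0,0]]]'
python3 - <<'E'
from h import *
go(645.9,5.4,137.3,-4.9)
E
```

```text
t: 14.27
tool_pos: [646.6, 5.8, 144.5]
orientation: [[0.996, 0.001, 0.085], [-0.085, -0.001, 0.996], [0.001, -1.0, -0.0]]
ft_force: [0.0, -0.1, -3.2]
grip_width: 0.509
t 14.27 pos [646.6   5.8 144.5] turn [0.    0.001 0.001] shift now-axes [-0.7  7.2 -0.5] shift after turn [-0.7  7.2 -0.5] F [ 0.  -0.1 -3.2] w 0.509
```

```bash
python3 -m pendant '[[[30,-0.4,3,0,0,0,0],[30,0,2,0,0,0,0],[30,0,1,0,0,0,0],[30,0,0,0,0,0,0]]]'
python3 -m pendant '[[[30,0,1,0,0,0,0],[30,0,0,0,0,0,0]]]'
python3 -m pendant '[[[30,0,1,0,0,0,0],[30,0,0,0,0,0,0]]]'
```

```text
t: 14.6
tool_pos: [646.0, 5.8, 138.1]
orientation: [[0.996, 0.0, 0.085], [-0.085, -0.001, 0.996], [0.0, -1.0, -0.001]]
ft_force: [-0.0, 0.4, -3.6]
grip_width: 0.51
t: 14.77
tool_pos: [646.3, 5.9, 137.5]
orientation: [[0.996, 0.001, 0.085], [-0.085, -0.001, 0.996], [0.001, -1.0, -0.0]]
ft_force: [0.6, -0.3, -3.2]
grip_width: 0.51
t: 14.93
tool_pos: [646.4, 5.9, 137.4]
orientation: [[0.996, 0.001, 0.085], [-0.085, -0.001, 0.996], [0.002, -1.0, -0.001]]
ft_force: [-3.1, -0.8, 3.6]
grip_width: 0.513
```

Seating height reached with contact; press a little, release, retreat.

```bash
python3 -m pendant '[[[30,0,1,0,0,0,0],[30,0,0,0,0,0,0]]]'
python3 -m pendant '[[[50,0,0,0,0,0,0],[60,0,0,0,0,0,0],[70,0,0,0,0,0,0],[70,0,0,0,0,0,0],[70,0,0,0,0,0,0],[70,0,0,0,0,0,0]]]'
python3 -m pendant '[[[70,0,-15,0,0,0,0],[70,0,-25,0,0,0,0],[70,0,-30,0,0,0,0],[70,0,-30,0,0,0,0],[70,0,0,0,0,0,0]]]'
python3 - <<'E'
from h import *
from rig import ctrl
go(432,-243,200,-7.8)
c=ctrl.read_camera("side");cv2.imwrite("pics/s5.png",up(c["image"],170,180,330,340,3.7))
E
```

```text
t: 15.1
tool_pos: [646.4, 5.8, 137.4]
orientation: [[0.996, 0.002, 0.085], [-0.085, -0.001, 0.996], [0.002, -1.0, -0.001]]
ft_force: [-6.3, -0.8, 12.4]
grip_width: 0.51
t: 15.6
tool_pos: [646.2, 5.8, 135.3]
orientation: [[0.996, 0.001, 0.085], [-0.085, -0.0, 0.996], [0.001, -1.0, -0.0]]
ft_force: [0.1, 0.6, 0.3]
grip_width: 0.821
t: 16.02
tool_pos: [648.7, 6.4, 242.0]
orientation: [[0.996, 0.01, 0.085], [-0.085, 0.0, 0.996], [0.01, -1.0, 0.001]]
ft_force: [1.5, 0.7, 1.2]
grip_width: 0.819
t 16.02 pos [648.7   6.4 242. ] turn [-0.001  0.051  0.01 ] shift now-axes [-195.2   39.8 -267. ] shift after turn [-180.9   42.  -276.6] F [1.5 0.7 1.2] w 0.819
```

View pics/s5.png

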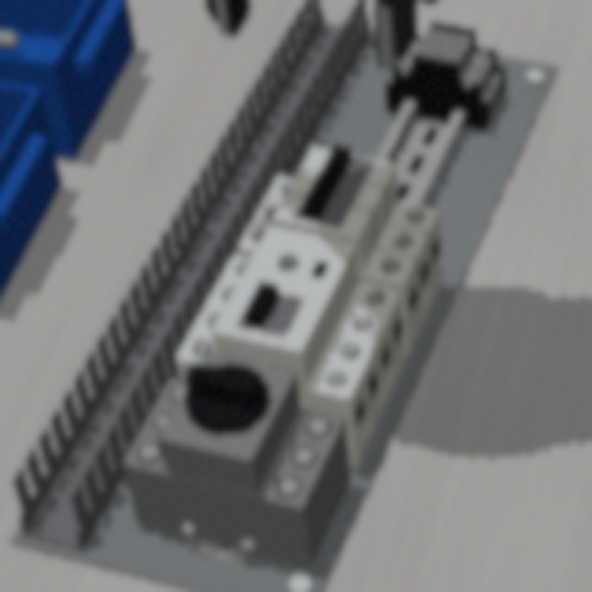

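```bash
python3 -m pendant '[[[85.4,0,0,0,0,0.051,0.003],[85.4,-12,0,-18,0,0,0],[85.4,-20,0,-31,0,0,0],[85.4,-20,0,-31,0,0,0],[85.4,-20,0,-31,0,0,0],[85.4,-20,2,-31,0,0,0],[85.4,-20,2,-31,0,0,0],[85.4,-20,3,-31,0,0,0]]]' >/dev/null
python3 -m pendant '[[[85.4,-20,10,-31,0,0,0],[85.4,-18,15,-26,0,0,0],[85.4,-10,15,-15,0,0,0],[85.4,0,10,0,0,0,0],[85.4,0,0,0,0,0,0],[85.4,0,0,0,0,0,0],[85.4,0,0,0,0,0,0]]]'
python3 - <<'E'
from h import *
go(432,-243,131,-7.8)
E
```

```text
t: 17.32
tool_pos: [431.4, -242.1, 179.3]
orientation: [[0.991, -0.001, 0.134], [-0.134, 0.0, 0.991], [-0.001, -1.0, 0.0]]
ft_force: [-0.2, 0.6, 0.2]
grip_width: 1.0
t 17.32 pos [ 431.4 -242.1  179.3] turn [-0.     0.002 -0.001] shift now-axes [ 0.8 48.3 -0.8] shift after turn [ 0.7 48.3 -0.8] F [-0.2  0.6  0.2] w 1.0
```

```bash
python3 -m pendant '[[[85.4,0.7,10,-0.8,0,0,0],[85.4,0,15,0,0,0,0],[85.4,0,13,0,0,0,0],[85.4,0,8,0,0,0,0],[85.4,0,2,0,0,0,0],[85.4,0,0,0,0,0,0],[85.4,0,0,0,0,0,0],[85.4,0,0,0,0,0,0]]]'
python3 - <<'E'
from h import *
go(432,-243,131,-7.8)
E
```

```text
t: 17.98
tool_pos: [431.2, -244.1, 131.6]
orientation: [[0.991, -0.001, 0.135], [-0.135, -0.001, 0.991], [-0.001, -1.0, -0.001]]
ft_force: [0.2, 0.3, 0.6]
grip_width: 0.998
t 17.98 pos [ 431.2 -244.1  131.6] turn [ 0.001  0.    -0.001] shift now-axes [0.6 0.6 1.2] shift after turn [0.6 0.6 1.2] F [0.2 0.3 0.6] w 0.998
```

```bash
python3 -m pendant '[[[60,0.6,0,1.2,0,0,0],[30,0,0,0,0,0,0],[30,0,0,0,0,0,0],[30,0,0,0,0,0,0],[30,0,0,0,0,0,0],[30,0,0,0,0,0,0],[30,0,0,0,0,0,0],[30,0,0,0,0,0,0]]]' 60
python3 -m pendant '[[[30,0,0,0,0,0,0],[30,0,0,0,0,0,0],[30,0,0,0,0,0,0]]]'
python3 -m pendant '[[[30,0,-10,0,0,0,0],[30,0,-20,0,0,0,0],[30,0,-30,0,0,0,0],[30,0,-30,0,0,0,0],[30,0,-30,0,0,0,0],[30,0,-20,0,0,0,0],[30,0,0,0,0,0,0],[30,0,0,0,0,0,0]]]'
python3 - <<'E'
from h import *
go(641.6,-45.4,270,-4.9)
E
```

```text
t: 18.65
tool_pos: [431.7, -243.1, 131.6]
orientation: [[0.991, -0.001, 0.136], [-0.136, -0.001, 0.991], [-0.001, -1.0, -0.001]]
ft_force: [-0.4, 0.7, 5.5]
grip_width: 0.513
t: 18.9
tool_pos: [431.8, -243.1, 131.6]
orientation: [[0.991, -0.001, 0.136], [-0.136, -0.001, 0.991], [-0.001, -1.0, -0.001]]
ft_force: [0.4, 0.7, 6.1]
grip_width: 0.514
t: 19.57
tool_pos: [431.9, -243.0, 272.1]
orientation: [[0.991, -0.0, 0.136], [-0.136, -0.002, 0.991], [0.0, -1.0, -0.002]]
ft_force: [-0.1, 0.2, -2.6]
grip_width: 0.511
t 19.57 pos [ 431.9 -243.   272.1] turn [ 0.002 -0.051  0.   ] shift now-axes [181.    1.7 224.3] shift after turn [192.1   2.1 214.8] F [-0.1  0.2 -2.6] w 0.511
```

```bash
python3 -m pendant '[[[30,0,0,0,0,-0.051,0],[30,12,0,14,0,0,0],[30,20,0,22,0,0,0],[30,24,0,27,0,0,0],[30,24,0,27,0,0,0],[30,24,0,27,0,0,0],[30,24,0,27,0,0,0],[30,24,0,27,0,0,0]]]' >/dev/null
python3 -m pendant '[[[30,22,0,24,0,0,0],[30,13,0,14,0,0,0],[30,5,10,6,0,0,0],[30,0,20,0,0,0,0],[30,0,30,0,0,0,0],[30,0,25,0,0,0,0],[30,0,10,0,0,0,0],[30,0,0,0,0,0,0]]]' >/dev/null
python3 -m pendant '[[[30,0,5,0,0,0,0],[30,0,5,0,0,0,0],[30,0,2,0,0,0,0],[30,0,0,0,0,0,0],[30,0,0,0,0,0,0]]]'
python3 - <<'E'
from h import *
go(641.6,-45.4,136.6,-4.9)
E
```

```text
t: 21.32
tool_pos: [641.4, -45.1, 164.3]
orientation: [[0.996, -0.001, 0.085], [-0.085, -0.0, 0.996], [-0.001, -1.0, -0.0]]
ft_force: [0.1, 0.4, -2.2]
grip_width: 0.515
t 21.32 pos [641.4 -45.1 164.3] turn [ 0.     0.    -0.001] shift now-axes [ 0.2 27.7 -0.3] shift after turn [ 0.2 27.7 -0.3] F [ 0.1  0.4 -2.2] w 0.515
```

```bash
python3 -m pendant '[[[30,0,5,0,0,0,0],[30,0,7,0,0,0,0],[30,0,6,0,0,0,0],[30,0,4,0,0,0,0],[30,0,2,0,0,0,0],[30,0,0,0,0,0,0],[30,0,0,0,0,0,0]]]'
python3 - <<'E'
from h import *
go(641.6,-45.4,136.6,-4.9)
E
python3 -m pendant '[[[30,0,1,0,0,0,0],[30,0,1,0,0,0,0],[30,0,0,0,0,0,0]]]'
python3 -m pendant '[[[30,0,1,0,0,0,0],[30,0,0,0,0,0,0]]]'
python3 -m pendant '[[[30,0,1,0,0,0,0],[30,0,0,0,0,0,0]]]'
```

```text
t: 21.9
tool_pos: [641.0, -45.0, 139.3]
orientation: [[0.996, -0.002, 0.085], [-0.085, -0.0, 0.996], [-0.002, -1.0, -0.0]]
ft_force: [-0.5, -0.5, -2.4]
grip_width: 0.509
t 21.9 pos [641.  -45.  139.3] turn [ 0.     0.001 -0.002] shift now-axes [ 0.6  2.7 -0.4] shift after turn [ 0.6  2.7 -0.4] F [-0.5 -0.5 -2.4] w 0.509
t: 22.15
tool_pos: [641.1, -45.1, 137.5]
orientation: [[0.996, -0.002, 0.085], [-0.085, -0.0, 0.996], [-0.002, -1.0, -0.0]]
ft_force: [0.4, -0.3, -2.6]
grip_width: 0.512
t: 22.32
tool_pos: [641.2, -45.0, 136.7]
orientation: [[0.996, -0.002, 0.085], [-0.085, -0.0, 0.996], [-0.002, -1.0, -0.0]]
ft_force: [-0.2, 0.4, -1.5]
grip_width: 0.51
t: 22.48
tool_pos: [641.2, -45.0, 136.7]
orientation: [[0.996, -0.001, 0.085], [-0.085, -0.001, 0.996], [-0.001, -1.0, -0.001]]
ft_force: [-2.7, 0.5, 6.7]
grip_width: 0.513
```

```bash
python3 -m pendant '[[[30,0,0.5,0,0,0,0],[30,0,0,0,0,0,0]]]'
python3 -m pendant '[[[50,0,0,0,0,0,0],[60,0,0,0,0,0,0],[70,0,0,0,0,0,0],[70,0,0,0,0,0,0],[70,0,0,0,0,0,0],[70,0,0,0,0,0,0]]]'
python3 -m pendant '[[[70,0,-15,0,0,0,0],[70,0,-25,0,0,0,0],[70,0,-30,0,0,0,0],[70,0,-35,0,0,0,0],[70,0,-20,0,0,0,0],[70,0,0,0,0,0,0]]]'
python3 - <<'E'
from h import *
from rig import ctrl
go(576,364.7,240,-1)
c=ctrl.read_camera("side");cv2.imwrite("pics/s6.png",up(c["image"],170,180,330,340,3.7))
E
```

```text
t: 22.65
tool_pos: [641.3, -45.0, 136.7]
orientation: [[0.996, -0.001, 0.085], [-0.085, -0.001, 0.996], [-0.001, -1.0, -0.001]]
ft_force: [-4.6, 1.3, 8.7]
grip_width: 0.513
t: 23.15
tool_pos: [641.0, -45.0, 134.9]
orientation: [[0.996, -0.002, 0.085], [-0.085, -0.0, 0.996], [-0.002, -1.0, -0.0]]
ft_force: [0.1, -0.2, 0.4]
grip_width: 0.821
t: 23.65
tool_pos: [643.4, -44.7, 265.6]
orientation: [[0.996, 0.006, 0.085], [-0.085, -0.001, 0.996], [0.006, -1.0, 0.0]]
ft_force: [0.6, -0.3, 1.0]
grip_width: 0.823
t 23.65 pos [643.4 -44.7 265.6] turn [ 0.    -0.068  0.006] shift now-axes [-102.1   25.   402.2] shift after turn [-74.5  25.6 408.2] F [ 0.6 -0.3  1. ] w 0.823
```

View pics/s6.png

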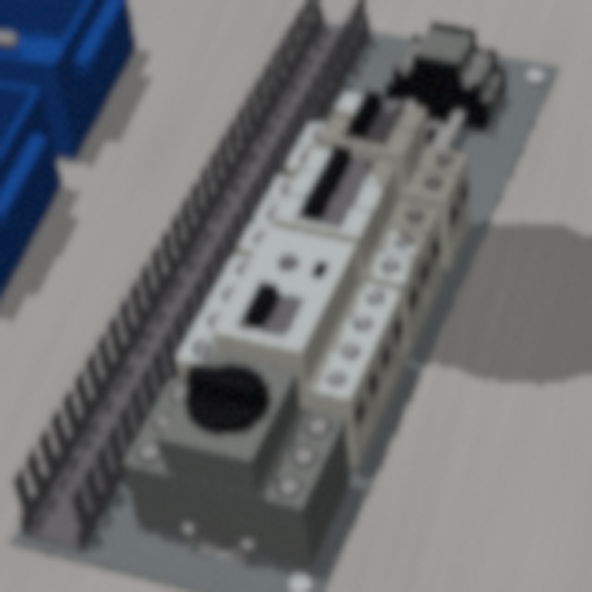

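```bash
python3 -m pendant '[[[85.4,0,0,0,0,-0.034,0],[85.4,0,0,0,0,-0.034,0.003],[85.4,-3,0,18,0,0,0],[85.4,-5,0,30,0,0,0],[85.4,-7,0,38,0,0,0],[85.4,-7,0,38,0,0,0],[85.4,-7,0,38,0,0,0],[85.4,-7,0,38,0,0,0]]]' >/dev/null
python3 -m pendant '[[[85.4,-7,0,38,0,0,0],[85.4,-7,0,38,0,0,0],[85.4,-7,10,38,0,0,0],[85.4,-7,15,38,0,0,0],[85.4,-6,20,33,0,0,0],[85.4,-4,20,22,0,0,0],[85.4,0,15,0,0,0,0],[85.4,0,0,0,0,0,0]]]' >/dev/null
python3 -m pendant '[[[85.4,0,0,0,0,0,0],[85.4,0,0,0,0,0,0]]]'
python3 - <<'E'
from h import *
go(576,364.7,131,-0.9)
E
```

```text
t: 25.2
tool_pos: [574.5, 362.0, 180.4]
orientation: [[1.0, -0.005, 0.019], [-0.019, -0.001, 1.0], [-0.005, -1.0, -0.001]]
ft_force: [0.1, 0.3, 1.2]
grip_width: 1.002
t 25.2 pos [574.5 362.  180.4] turn [ 0.001 -0.003 -0.005] shift now-axes [ 1.6 49.4  2.8] shift after turn [ 1.4 49.4  2.7] F [0.1 0.3 1.2] w 1.002
```

```bash
python3 -m pendant '[[[85.4,1.4,10,2.7,0,-0.003,-0.004],[85.4,0,15,0,0,0,0],[85.4,0,13,0,0,0,0],[85.4,0,8,0,0,0,0],[85.4,0,3,0,0,0,0],[85.4,0,0,0,0,0,0],[85.4,0,0,0,0,0,0],[85.4,0,0,0,0,0,0]]]'
python3 - <<'E'
from h import *
go(576,364.7,131,-0.9)
E
```

```text
t: 25.87
tool_pos: [575.5, 366.1, 132.0]
orientation: [[1.0, -0.0, 0.014], [-0.014, 0.001, 1.0], [-0.0, -1.0, 0.001]]
ft_force: [0.6, 0.3, 0.1]
grip_width: 1.0
t 25.87 pos [575.5 366.1 132. ] turn [-0.001  0.002 -0.   ] shift now-axes [ 0.5  1.  -1.4] shift after turn [ 0.5  1.  -1.4] F [0.6 0.3 0.1] w 1.0
```

```bash
python3 -m pendant '[[[60,0.5,0.5,-1.4,0,0,0],[30,0,0,0,0,0,0],[30,0,0,0,0,0,0],[30,0,0,0,0,0,0],[30,0,0,0,0,0,0],[30,0,0,0,0,0,0],[30,0,0,0,0,0,0],[30,0,0,0,0,0,0]]]' 50
python3 -m pendant '[[[30,0,0,0,0,0,0],[30,0,0,0,0,0,0],[30,0,0,0,0,0,0]]]'
python3 -m pendant '[[[30,0,-10,0,0,0,0],[30,0,-20,0,0,0,0],[30,0,-30,0,0,0,0],[30,0,-30,0,0,0,0],[30,0,-30,0,0,0,0],[30,0,-25,0,0,0,0],[30,0,0,0,0,0,0],[30,0,0,0,0,0,0]]]'
python3 - <<'E'
from h import *
from rig import ctrl
go(638.7,-78.3,275,-4.9)
c=ctrl.read_camera("side");cv2.imwrite("pics/s7.png",c["image"])
E
```

```text
t: 26.53
tool_pos: [575.9, 364.7, 131.4]
orientation: [[1.0, -0.0, 0.014], [-0.014, 0.0, 1.0], [-0.0, -1.0, 0.0]]
ft_force: [-0.5, 1.3, 5.9]
grip_width: 0.518
t: 26.78
tool_pos: [575.9, 364.7, 131.4]
orientation: [[1.0, -0.0, 0.014], [-0.014, 0.0, 1.0], [-0.0, -1.0, 0.0]]
ft_force: [0.3, -0.6, 6.2]
grip_width: 0.509
t: 27.45
tool_pos: [576.0, 364.7, 277.5]
orientation: [[1.0, 0.001, 0.014], [-0.014, 0.001, 1.0], [0.001, -1.0, 0.001]]
ft_force: [0.5, -1.7, -2.5]
grip_width: 0.513
t 27.45 pos [576.  364.7 277.5] turn [-0.001  0.072  0.001] shift now-axes [  68.9    2.1 -442.1] shift after turn [ 100.3    2.5 -436. ] F [ 0.5 -1.7 -2.5] w 0.513
```

View pics/s7.png

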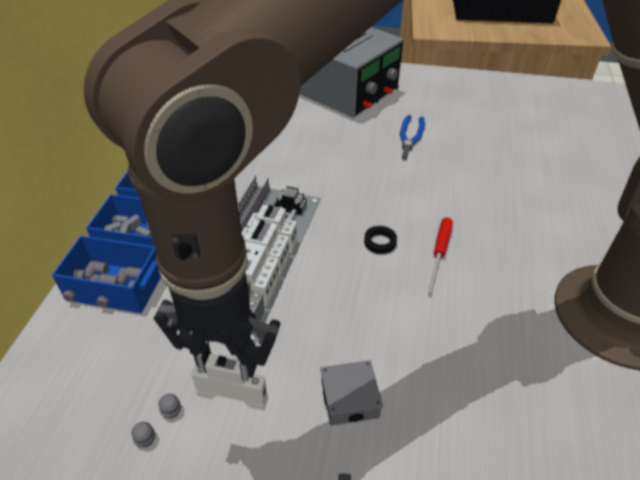

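```bash
python3 -m pendant '[[[30,0,0,0,0,0.036,0],[30,0,0,0,0,0.036,0],[30,3,0,-16,0,0,0],[30,6,0,-28,0,0,0],[30,8,0,-35,0,0,0],[30,8,0,-35,0,0,0],[30,8,0,-35,0,0,0],[30,8,0,-35,0,0,0]]]' >/dev/null
python3 -m pendant '[[[30,8,0,-35,0,0,0],[30,8,0,-35,0,0,0],[30,8,0,-35,0,0,0],[30,8,0,-35,0,0,0],[30,8,0,-35,0,0,0],[30,8,0,-35,0,0,0],[30,7,0,-28,0,0,0],[30,4,0,-14,0,0,0]]]' >/dev/null
python3 -m pendant '[[[30,0,10,0,0,0,0],[30,0,20,0,0,0,0],[30,0,30,0,0,0,0],[30,0,30,0,0,0,0],[30,0,15,0,0,0,0],[30,0,5,0,0,0,0],[30,0,0,0,0,0,0],[30,0,0,0,0,0,0]]]'
python3 - <<'E'
from h import *
go(638.7,-78.3,136.4,-4.9)
E
```

```text
t: 29.5
tool_pos: [638.0, -77.5, 165.9]
orientation: [[0.996, -0.001, 0.085], [-0.085, 0.001, 0.996], [-0.001, -1.0, 0.0]]
ft_force: [0.0, 0.2, -1.1]
grip_width: 0.508
t 29.5 pos [638.  -77.5 165.9] turn [-0.     0.001 -0.001] shift now-axes [ 0.8 29.5 -0.8] shift after turn [ 0.8 29.5 -0.8] F [ 0.   0.2 -1.1] w 0.508
```

```bash
python3 -m pendant '[[[30,0.6,5,-0.8,0,0,0],[30,0,7,0,0,0,0],[30,0,7,0,0,0,0],[30,0,4,0,0,0,0],[30,0,2,0,0,0,0],[30,0,0,0,0,0,0],[30,0,0,0,0,0,0]]]'
python3 - <<'E'
from h import *
from rig import ctrl
go(638.7,-78.3,136.4,-4.9)
c=ctrl.read_camera("side");cv2.imwrite("pics/s8.png",up(c["image"],200,150,340,270,5))
E
python3 -m pendant '[[[30,0,1,0,0,0,0],[30,0,1,0,0,0,0],[30,0,0,0,0,0,0]]]'
```

```text
t: 30.08
tool_pos: [638.4, -79.4, 140.8]
orientation: [[0.996, -0.001, 0.086], [-0.086, -0.0, 0.996], [-0.001, -1.0, -0.0]]
ft_force: [0.2, 0.3, -1.7]
grip_width: 0.515
t 30.08 pos [638.4 -79.4 140.8] turn [ 0.    -0.001 -0.001] shift now-axes [0.2 4.4 1.1] shift after turn [0.2 4.4 1.1] F [ 0.2  0.3 -1.7] w 0.515
t: 30.38
tool_pos: [638.4, -79.4, 138.8]
orientation: [[0.996, -0.001, 0.086], [-0.086, -0.0, 0.996], [-0.001, -1.0, -0.0]]
ft_force: [-0.1, 0.4, -1.3]
grip_width: 0.516
```

View pics/s8.png

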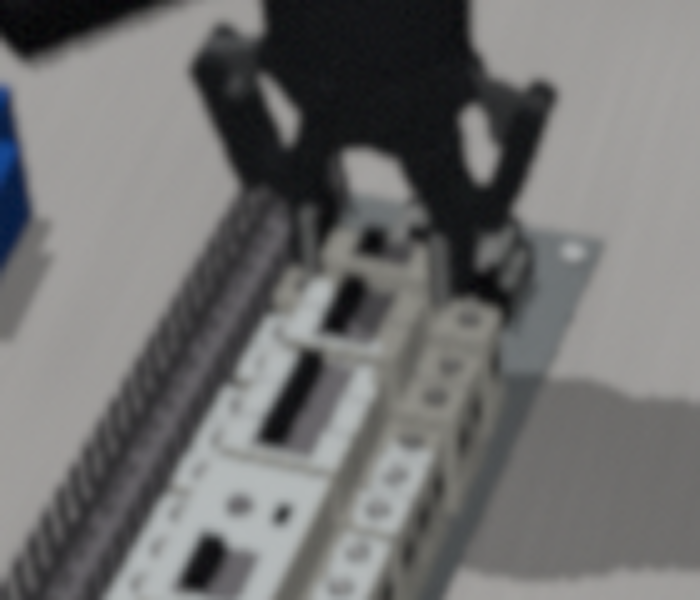

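```bash
python3 -m pendant '[[[30,0,1,0,0,0,0],[30,0,1,0,0,0,0],[30,0,0,0,0,0,0]]]'
python3 -m pendant '[[[30,0,1,0,0,0,0],[30,0,0,0,0,0,0]]]'
python3 -m pendant '[[[30,0,1,0,0,0,0],[30,0,0,0,0,0,0]]]'
```

```text
t: 30.63
tool_pos: [638.3, -79.4, 136.6]
orientation: [[0.996, -0.001, 0.086], [-0.086, -0.0, 0.996], [-0.001, -1.0, -0.0]]
ft_force: [0.3, 0.2, -1.2]
grip_width: 0.506
t: 30.8
tool_pos: [638.4, -79.4, 136.4]
orientation: [[0.996, -0.001, 0.086], [-0.086, -0.0, 0.996], [-0.001, -1.0, -0.0]]
ft_force: [-1.8, -0.5, 3.6]
grip_width: 0.512
t: 30.97
tool_pos: [638.4, -79.4, 136.3]
orientation: [[0.996, -0.001, 0.086], [-0.086, -0.001, 0.996], [-0.001, -1.0, -0.001]]
ft_force: [-5.8, 0.4, 11.4]
grip_width: 0.516
```

Seated at the expected height. Release, retreat upward and away from the top camera's line of sight.

```bash
python3 -m pendant '[[[50,0,0,0,0,0,0],[60,0,0,0,0,0,0],[70,0,0,0,0,0,0],[70,0,0,0,0,0,0],[70,0,0,0,0,0,0],[70,0,0,0,0,0,0]]]'
python3 -m pendant '[[[70,0,-15,0,0,0,0],[70,0,-25,0,0,0,0],[70,0,-30,0,0,0,0],[70,0,-35,0,0,0,0],[70,0,-30,0,0,0,0],[70,0,-10,-20,0,0,0],[70,0,0,-35,0,0,0],[70,-10,0,-35,0,0,0]]]' >/dev/null
python3 -m pendant '[[[70,-20,0,-38,0,0,0],[70,-20,0,-36,0,0,0],[70,-20,0,-36,0,0,0],[70,-20,0,-36,0,0,0],[70,-20,0,-36,0,0,0],[70,-20,0,-36,0,0,0],[70,-20,0,-15,0,0,0],[70,0,0,0,0,0,0]]]'
python3 - <<'E'
from h import *
from rig import ctrl
for n in("top","side"):
    c=ctrl.read_camera(n);W=cloud(c);cv2.imwrite(f"pics/{n}9.png",up(c["image"],*((225,135,440,235,3.7) if n=="top" else (170,180,330,340,3.7))))
    X,Y,Z=np.moveaxis(W,-1,0)
    o=np.array([657.3,142.9]) ; u=np.array([.0855,.9963]); v=np.array([.9963,-.0855])
    s=(X-o[0])*u[0]+(Y-o[1])*u[1]; q=(X-o[0])*v[0]+(Y-o[1])*v[1]
    for nm,d,w in(("sw",0,54),("rcd4",-69,72),("b3",-138,54),("b2",-189,36),("b1",-223,18)):
        m=(abs(s-d)<w/2-1)&(abs(q)<60)
        n_=m&(Z>70)&(Z<86+4*(nm=="sw")); b=m&(Z>50)&(Z<62)
        print(n,nm,"nose z",np.median(Z[n_]).round(1),"nose q",np.percentile(q[n_],[1,99]).round(1),"body q",np.percentile(q[b],[2,98]).round(1),"shoulder z",np.median(Z[b]).round(1))
    if n=="top":
        h=(abs(q)<8+12)&(Z>70); hs,e=np.histogram(s[h],np.arange(-245,35,2)); print([(int(a),int(k)) for a,k in zip(e,hs) if k<15])
print(ctrl.observe()["tool_pos"],ctrl.observe()["qd"].round(2))
E
```

```text
t: 31.47
tool_pos: [638.4, -79.4, 134.6]
orientation: [[0.996, -0.001, 0.086], [-0.086, -0.0, 0.996], [-0.001, -1.0, -0.0]]
ft_force: [0.1, 0.4, -0.4]
grip_width: 0.824
t: 32.8
tool_pos: [456.3, -393.0, 279.7]
orientation: [[0.995, -0.005, 0.095], [-0.095, -0.002, 0.995], [-0.004, -1.0, -0.003]]
ft_force: [-0.1, -0.4, 0.0]
grip_width: 0.818
top sw nose z 79.7 nose q [-23.1  21.6] body q [-44.   42.5] shoulder z 52.7
top rcd4 nose z 83.0 nose q [-22.9  21.8] body q [-44.   43.1] shoulder z 57.2
top b3 nose z 82.8 nose q [-22.7  21.7] body q [-43.7  43. ] shoulder z 57.0
top b2 nose z 82.7 nose q [-23.5  21.4] body q [-44.7  42.2] shoulder z 57.0
top b1 nose z 82.8 nose q [-23.5  20.8] body q [-44.5  42.2] shoulder z 56.8
[(-245, 0), (-243, 0), (-241, 0), (-239, 0), (-237, 0), (-235, 0), (-233, 0), (-213, 12), (-211, 0), (-209, 3), (-171, 0), (-169, 0), (-167, 0), (-165, 13), (-111, 6), (-109, 0), (-35, 8), (-33, 0), (-31, 0), (-29, 0), (5, 2), (27, 5), (29, 0), (31, 0)]
side sw nose z 79.1 nose q [-21.8  23.4] body q [-42.5  43.4] shoulder z 52.6
side rcd4 nose z 82.9 nose q [-21.7  22.8] body q [-42.7  44.3] shoulder z 57.3
side b3 nose z 83.1 nose q [-21.7  23.5] body q [-42.7  44.5] shoulder z 57.4
side b2 nose z 82.9 nose q [-22.5  21.8] body q [-43.4  43.1] shoulder z 57.3
side b1 nose z 83.1 nose q [-22.1  22.3] body q [-43.   43.3] shoulder z 57.3
[ 461.10162617 -388.05779648  280.03811454] [-2.31  0.2  -2.11 -0.51 -0.43 -0.13 -0.41]
```

View pics/top9.png

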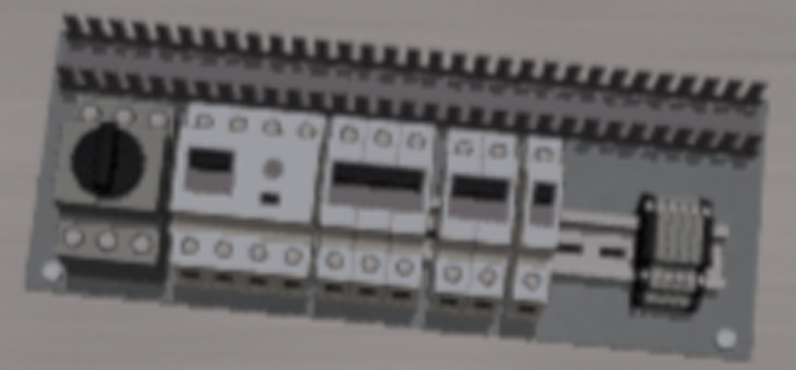

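View pics/side9.png

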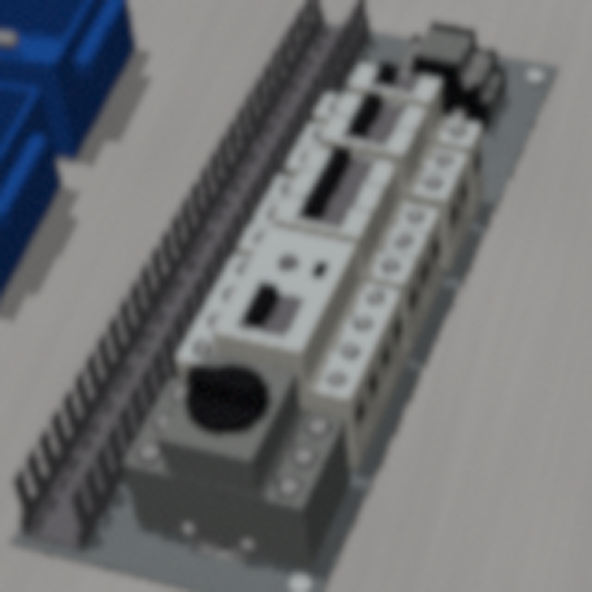

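```bash
python3 -m pendant '[[[70,0,0,0,0,0,0],[70,0,0,0,0,0,0],[70,0,0,0,0,0,0],[70,0,0,0,0,0,0]]]'
python3 -c "
from rig import ctrl
print(ctrl.close_job())"
```

```text
t: 33.23
tool_pos: [463.0, -386.2, 280.0]
orientation: [[0.996, -0.001, 0.084], [-0.084, 0.0, 0.996], [-0.001, -1.0, 0.0]]
ft_force: [-1.0, -0.4, -0.1]
grip_width: 0.82
the job is handed in; nothing more can be done
None
```

All four devices are on the rail in order of width: 72, 54, 36 and 18 mm, starting at the main switch. I handed the job in at about 33 s of the 112 s allowed.

- **Seating:** in the last pictures from both cameras every nose top is 83 mm above the bench, as expected for a seated device (78 mm plus 5 mm).
- **Alignment:** each device is centred on the rail's middle line to about 1.5 mm and looks square to it.
- **Gaps:** all are about 4–8 mm, well under the 18 mm limit.
- **Robot:** the gripper is open and standing clear at about (463, −386, 280) mm. No wrist-force reading passed about 13 N.

No check failed. The two cameras disagree by about 1.2 mm in x, which is within their calibration, so I averaged them.

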